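# Refit the sprung cover of a lathe gear housing

### The arm

A 6-joint arm with a two-finger parallel gripper is mounted at the origin on the work surface. World frame = base frame: x ahead of the robot, y to its left, z up, the work surface at z = 0. Lengths are in mm, angles in rad, forces in N, time in s.
With the tool pointing down it reaches from about 400 to 925 mm from the base axis. Payload 12.5 kg.
Tool frame: the origin (TCP) lies between the finger pads; the fingertips stand 11 mm ahead of it and the grasp point (between the pads) lies 8 mm behind it; y points along the fingers, x is the direction in which the jaws open and shut, and the axes are right-handed (so a half turn about y gives the same grasp; the last joint's range is limited). The gripper opens to 95 mm and grips with 3 to 60 N. Pads are 20 mm wide; open, the fingers measure 119 mm over their backs; the gripper's body (75 mm by 180 mm) begins 59 mm behind the grasp point.
Start: joints at [-1.315, 0.491, 1.559, -0, 1.092, -0.106], TCP at [221.247, -584.547, 225.661] pointing down, gripper open.
Joint ranges: [-3.1, 3.1], [-0.84, 2.19], [0.05, 2.79], [-1.13, 4.28], [0.06, 2.93], [-2.69, 2.69]. Speed limits (rad/s): [2.22, 2.22, 2.79, 3.14, 3.14, 3.14].

### API

Orientations are given as [roll, pitch, yaw] about the fixed x, y, z axes, in that order (R = Rz(yaw) Ry(pitch) Rx(roll)).
In Python, from cell import env gives the robot as it stands.
- The arm moves only by the tool jog_arm, never from a script. Its argument "series" is a list of rows, each an object of numbers: "dx", "dy", "dz": the shift along the world's x, y, z in m; "rx", "ry", "rz": the turn, a rotation vector about the world's x, y, z in degrees; "gripper": the opening, from 0 (shut) to 1 (fully open). A call has 1 to 12 rows; each row shifts and turns the commanded pose from where the row before left it; what a row does not reach is not made up. A row lasts 1/10 s, in which the tool goes at most 50 mm and 8.59 degrees, less where a joint would pass 70% of its speed; a pose out of reach is approached as far as the arm can. A call is refused whole if a number of a shift passes 0.05 or a number of a turn 8.59, either way. A call with a gripper value outside its range is refused whole. The fingers move at their own pace and stop on an object; the grip force is fixed at half the most. Time passes only in rows, so rows that do not move let the fingers close. It gives the time, the measured TCP pose, the force and the opening at its end, in the units of the state.
- env.state(): the state, without advancing time (a new reading comes with each control period).
- env.read_camera(name): name is "scene" or "top" or "wrist"; returns the picture (384x512x3 uint8, red, green, blue); there is no depth.
- env.camera_info(name): a dict with "camera_matrix" (3x3 intrinsics, pixels), "k1" (the pictures are not rectified: a ray, as slopes to the right and down, at radius r is drawn at 1 + k1 r^2 times it, then the intrinsics apply), "R" (3x3) and "t" (3): a world point X has camera coordinates R X + t; the wrist camera has in their place "mount" (4x4, takes a point from camera to tool coordinates, whose origin is the TCP and whose axes are the tool frame's). Camera axes: x right, y down, z forward; pixel columns grow to the right and rows downward; lengths in mm; the calibration is good to about 2 mm. A picture is of the moment at which its call begins: read the wrist's pose just before it. camera_info takes no time and is no camera call.
- env.job_done(): hands the job in, once; it reports no verdict.
The state is a dict: "t": time; "joints": joint angles; "qvel": joint speeds; "tau": joint torques, N m; "eef_pos": TCP position; "tcp_rot": TCP orientation; "ft_force": force on the tool from outside, world axes, zero at the start; "moment": the same for the moment, N m; "opening": opening from 0.0 (shut) to 1.0 (fully open).
Only numpy, scipy, OpenCV 4.12 (cv2) and the standard library are available. Lean on these libraries where they do the work, as an engineer would, in place of code of your own. Each camera call takes 0.05 s, during which the arm holds its last target.

### The job

Close the open hatch on top of the cream gear housing with its dark cover panel, which is longer than the opening: tilt the panel, pass its leading edge under the red-marked retaining strip and push back the spring buffer hidden there until the other end clears the opposite strip, then let that end down and let the spring carry the panel back so that it lies flat on the ledges, held under both strips. Work gently, never forcing the panel against the housing, and leave the bowl, tin and chuck alone.

Things in the scene. Friction and masses are not known exactly. Their poses are not given: they have to be found in the camera images.
- panel: Loose dark steel cover, 150 (x) x 90 (y) x 6 mm, 0.25 to 0.45 kg, flat on the bench at first. Origin: centre of its underside; z up through the handle: a black rib at the middle of its top, 14 mm thick (along x), 50 mm long (along y), rising 34 mm above the plate (40 mm above the underside). Same either way round; a yellow line marks each end.
- housing: Fixed cream gear housing, 292 (x) x 160 (y) x 80 mm high, hatch open in its top. Origin: centre of its underside, z up. An aluminium frame on it, one rigid piece with a retaining strip across each end, is clamped anywhere up to 13 mm either way along x; this offset is NOT in any measured pose: feel or see it. Over 25 N between panel and housing counts as forcing.
- ledges (a point): Middle of the hatch at ledge height, 65 mm above the housing's underside; axes as the housing's. Ledges all round, at |x| = 53 to 121 mm and |y| over 37 mm; side walls at |y| = 49 mm (4 mm play each side). Panel seated: underside at this height, centre within about 14 mm in x. Strips are 3 mm thick, undersides 12 mm, tops 15 mm above the ledges; frame side bars reach 18 mm at |y| = 50 to 60 mm.
- sprung_end (a point): Housing's -x end at ledge height, 74 mm from ledges: where the spring buffer's face is if the frame is at mid place (it moves with the frame, +-13 mm). The buffer is hidden under the red-marked strip, whose inner edge is 9 mm nearer the middle. It yields 12 mm towards -x: about 3 N at touch, 0.7 N more per mm, then a hard stop. With the panel's edge deep in here it can tilt 0.1 to 0.25 rad; 0.17 suits.
- plain_end (a point): Housing's +x end at ledge height, 75 mm from ledges: where the end stop under the plain strip is if the frame is at mid place (it moves with the frame, +-13 mm). The strip's inner edge is 7 mm nearer the middle. The buffer must be pushed in at least 8 mm for the panel's other end to drop inside this strip; then the spring pushes the flat panel to this stop.
- bowl: loose dark turned wooden bowl, 120 mm across, 50 mm high; origin at the centre of its underside. Leave alone.
- wax: loose tin, 60 mm across, 70 mm high; origin at the centre of its underside. Leave alone.
- chuck: loose steel four-jaw lathe chuck, 90 mm across, 58 mm high, lying jaws up; origin at the centre of its underside. Leave alone.
Things that resemble listed ones, but are neither listed nor needed, are in the scene too. What is shaped like the panel but blue or green is not meant.

How it is judged:
By the outcome, as a careful person would: the job done as asked, in the order asked, and still so for the second after the job is handed in, with the robot touching nothing.
It also fails if it takes over 69 s, if anything falls off the work surface, if the arm or the gripper's body presses on something with over 40 N, if the wrist force passes 120 N, or if a joint passes its speed limit or range.

## Working session

There is one attempt and no reset: what is moved stays moved. The work goes in short steps, Python scripts to look and compute and a tool call to move; the robot and the scene stay as the last step left them, time stands still between calls to the robot, and variables do not carry over. Pictures are saved under pics/ and viewed, and the job is handed in when it is done.

Besides the shell and the picture viewer there is one more tool, called by a JSON object that holds its "api" and its "payload". jog_arm: Moves the arm, as the interface text tells. Its arguments: {"type":"object","properties":{"series":{"type":"array"}},"required":["series"]}

```bash
ls; mkdir -p pics; python3 - <<'E'
from cell import env
import cv2
s=env.state();print({k:(v if not hasattr(v,'round') else v) for k,v in s.items()})
for n in("scene","top","wrist"):
    i=env.camera_info(n);print(n,i)
    cv2.imwrite(f"pics/{n}0.png",cv2.cvtColor(env.read_camera(n),cv2.COLOR_RGB2BGR))
E
```

```text
pics
{'t': 0.0, 'joints': array([-1.31459479e+00,  4.91565068e-01,  1.55943855e+00,  1.13969377e-05,
        1.09172194e+00, -1.05599178e-01]), 'qvel': array([ 0.00080369,  0.00039932, -0.0021915 ,  0.00064846, -0.00114871,
        0.00022219]), 'tau': array([-1.96962242e-05, -6.12656593e+01, -2.58181179e+01,  6.91786339e-02,
        4.81701794e-02, -1.07643405e-04]), 'eef_pos': array([ 221.18948639, -584.30345239,  225.06207835]), 'tcp_rot': array([-1.57066686e+00,  1.12553158e-03, -1.20900080e+00]), 'ft_force': array([0.00540225, 0.29373117, 0.66835789]), 'moment': array([-0.00837204, -0.00152318,  0.01077812]), 'opening': 1.0023848439546479}
scene {'camera_matrix': array([[354.82231835,   0.        , 254.49251106],
       [  0.        , 354.82231835, 191.31607217],
       [  0.        ,   0.        ,   1.        ]]), 'k1': -0.01728257193222781, 'R': array([[-0.79591689,  0.60508669,  0.01965706],
       [ 0.31479637,  0.44137385, -0.84029302],
       [-0.51712623, -0.66261544, -0.541776  ]]), 't': array([ 460.13310361, -159.994136  , 1249.03159093])}
top {'camera_matrix': array([[
[... 242 characters left out ...]
8566, -0.01616658, -0.10645895],
       [ 0.10632435,  0.00897115, -0.99429103]]), 't': array([  66.17077741,  611.43936385, 1116.19268133])}
wrist {'camera_matrix': array([[265.06866563,   0.        , 257.07817745],
       [  0.        , 265.06866563, 197.5725464 ],
       [  0.        ,   0.        ,   1.        ]]), 'k1': -0.009654401889415335, 'mount': array([[ 9.99999728e-01,  9.36545869e-05,  7.32276146e-04,
        -7.73271960e-01],
       [-6.81950968e-04, -2.62709569e-01,  9.64874716e-01,
        -1.58869214e+02],
       [ 2.82740894e-04, -9.64874952e-01, -2.62709434e-01,
         7.47307176e+01],
       [ 0.00000000e+00,  0.00000000e+00,  0.00000000e+00,
         1.00000000e+00]])}
```

View pics/scene0.png

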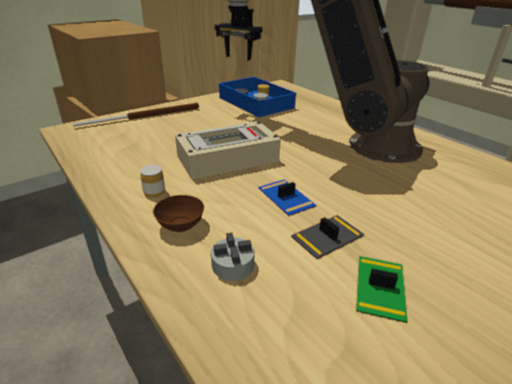

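View pics/top0.png

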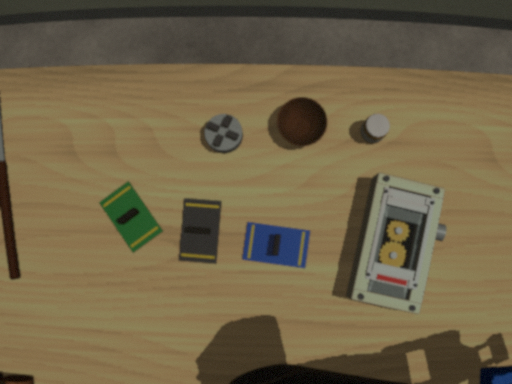

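View pics/wrist0.png

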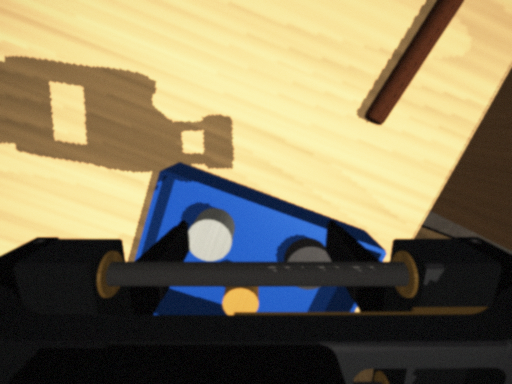

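```bash
cat > h.py <<'E'
import numpy as np, cv2
from scipy.spatial.transform import Rotation as Ro
from cell import env
def info(n,s=None):
    i=env.camera_info(n);K=np.array(i["camera_matrix"]);k=i["k1"]
    if n=="wrist":
        s=s or env.state();M=np.array(i["mount"]);Rt=Ro.from_euler('xyz',s["tcp_rot"]).as_matrix()
        Rc=Rt@M[:3,:3];C=Rt@M[:3,3]+s["eef_pos"];return K,k,Rc.T,-Rc.T@C
    return K,k,np.array(i["R"]),np.array(i["t"])
def proj(c,X):
    K,k,R,t=c;p=(np.atleast_2d(X)@R.T)+t;q=p[:,:2]/p[:,2:];r2=(q**2).sum(1,keepdims=True);q=q*(1+k*r2)
    return q*[K[0,0],K[1,1]]+K[:2,2]
def back(c,uv,z):
    K,k,R,t=c;uv=np.atleast_2d(np.array(uv,float));q=(uv-K[:2,2])/[K[0,0],K[1,1]];o=q.copy()
    for _ in range(20):q=o/(1+k*(q**2).sum(1,keepdims=True))
    d=np.c_[q,np.ones(len(q))]@R;C=-R.T@t
    l=(z-C[2])/d[:,2];return C+d*l[:,None]
def crop(img,x0,y0,x1,y1,f,name):
    a=cv2.resize(img[y0:y1,x0:x1],None,fx=f,fy=f,interpolation=cv2.INTER_CUBIC);cv2.imwrite(name,a)
E
python3 - <<'E'
from h import *
a=cv2.imread("pics/top0.png")
crop(a,340,165,460,325,3.6,"pics/t_h.png")
crop(a,160,180,240,280,6,"pics/t_p.png")
E
```

```text
(no output)
```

View pics/t_h.png

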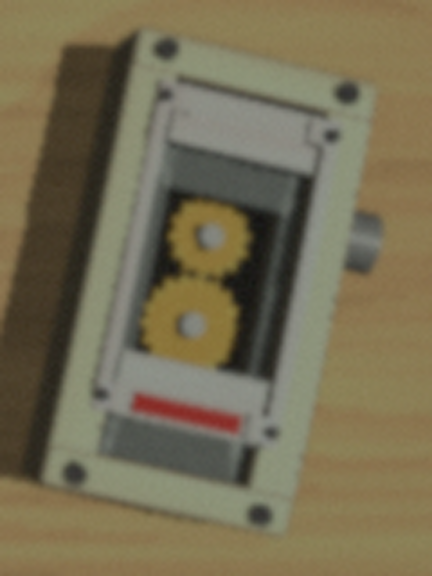

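View pics/t_p.png

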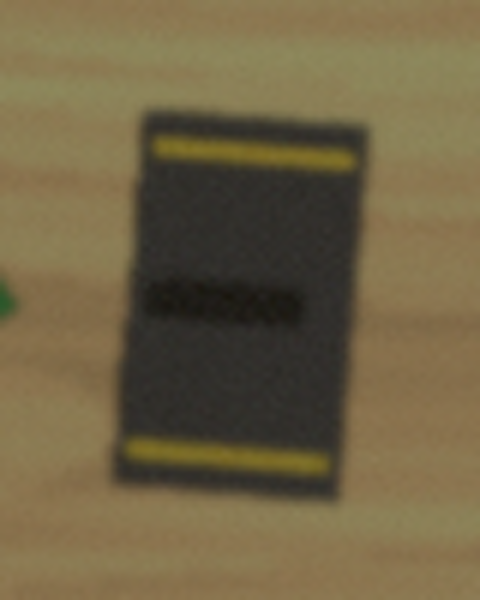

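```bash
python3 - <<'E'
from h import *
c=info("top")
def cv(pts,x0,y0,f): return (np.array(pts,float)+.5)/f-.5+[x0,y0]
H=back(c,cv([(137,27),(375,87),(285,533),(42,483)],340,165,3.6),80)
P=back(c,cv([(145,108),(368,127),(338,500),(113,483)],160,180,6),6)
for n,A in(("H",H),("P",P)):
    A=A[:,:2];print(n,A.round(1),A.mean(0).round(1))
    print([np.linalg.norm(A[i]-A[(i+1)%4]).round(1) for i in range(4)])
    ax=(A[0]+A[1]-A[2]-A[3]);print(np.arctan2(ax[1],ax[0]))
A=H[:,:2];m=A.mean(0);ax=(A[0]+A[1]-A[2]-A[3]);th=np.arctan2(ax[1],ax[0])
# frame features at z=80 (ledge65+15): inner edges of strips, screws
R2=np.array([[np.cos(th),np.sin(th)],[-np.sin(th),np.cos(th)]])
F=back(c,cv([(167,143),(312,171),(128,352),(272,383),(165,93),(332,134),(101,394),(270,432),(109,418),(258,447),(168,82),(330,120)],340,165,3.6),80)[:,:2]
print(((F-m)@R2.T).round(1))
E
```

```text
H [[ 667.2 -186. ]
 [ 632.1 -340.6]
 [ 352.6 -280.2]
 [ 384.1 -126.5]] [ 509.  -233.3]
[np.float64(158.5), np.float64(286.0), np.float64(156.9), np.float64(289.3)]
-0.20999277914690434
P [[610.1 261.4]
 [604.  172.1]
 [456.8 180.5]
 [461.4 269.7]] [533.1 220.9]
[np.float64(89.5), np.float64(147.4), np.float64(89.3), np.float64(149.0)]
-0.05612648239764141
[[ 77.5  46.1]
 [ 81.1 -48.6]
 [-54.6  43.5]
 [-54.  -50.1]
 [108.   53.6]
 [106.9 -57. ]
 [-83.4  54.5]
 [-83.9 -55.3]
 [-96.7  46.4]
 [-94.6 -49.7]
 [115.2  53.1]
 [115.4 -54. ]]
```

{"api": "jog_arm", "payload": {"series": [{"dx":0.034,"dy":0.034,"rz":7.15},{"dx":0.034,"dy":0.034,"rz":7.15},{"dx":0.034,"dy":0.034,"rz":7.15},{"dx":0.034,"dy":0.034,"rz":7.15},{"dx":0.034,"dy":0.034,"rz":7.15},{"dx":0.034,"dy":0.034,"rz":7.15},{"dx":0.034,"dy":0.034,"rz":7.15},{"dx":0.034,"dy":0.034,"rz":7.15},{"dx":0},{"dx":0},{"dx":0}]}}

```text
$.series[0]: bad value
```

```bash
python3 - <<'E'
from h import *
s=env.state();print(s['t'],s['eef_pos'],s['tcp_rot'],s['ft_force'],s['joints'],abs(s['qvel']).max())
a=cv2.cvtColor(env.read_camera("wrist"),cv2.COLOR_RGB2BGR);cv2.imwrite("pics/w1.png",a)
np.save("w1.npy",np.r_[s['eef_pos'],s['tcp_rot']])
cv2.imwrite("pics/w1b.png",cv2.resize(a,(800,600),interpolation=cv2.INTER_CUBIC))
E
```

```text
0.15 [ 221.19210498 -584.37086473  225.2064204 ] [-1.57070845e+00  7.97785859e-04 -1.20902810e+00] [-0.62359291 -1.18448736 -0.25565448] [-1.31461535e+00  4.91397766e-01  1.55932122e+00  3.72649575e-06
  1.09167627e+00 -1.05588929e-01] 0.0021557641226328155
```

View pics/w1b.png

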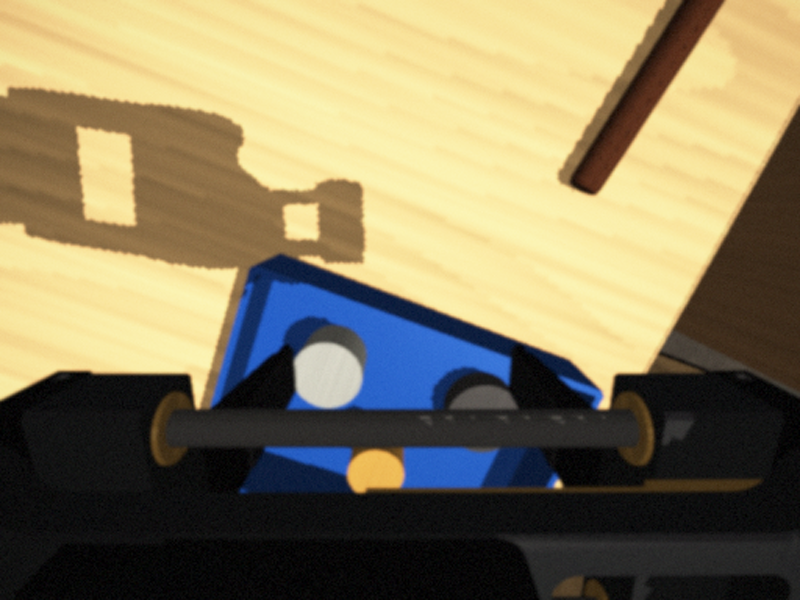

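Perhaps each row needs all seven numbers.

{"api": "jog_arm", "payload": {"series": [{"dx":0.034,"dy":0.034,"dz":0,"rx":0,"ry":0,"rz":7.15,"gripper":1},{"dx":0.034,"dy":0.034,"dz":0,"rx":0,"ry":0,"rz":7.15,"gripper":1},{"dx":0.034,"dy":0.034,"dz":0,"rx":0,"ry":0,"rz":7.15,"gripper":1},{"dx":0.034,"dy":0.034,"dz":0,"rx":0,"ry":0,"rz":7.15,"gripper":1},{"dx":0.034,"dy":0.034,"dz":0,"rx":0,"ry":0,"rz":7.15,"gripper":1},{"dx":0.034,"dy":0.034,"dz":0,"rx":0,"ry":0,"rz":7.15,"gripper":1},{"dx":0.034,"dy":0.034,"dz":0,"rx":0,"ry":0,"rz":7.15,"gripper":1},{"dx":0.034,"dy":0.034,"dz":0,"rx":0,"ry":0,"rz":7.15,"gripper":1},{"dx":0,"dy":0,"dz":0,"rx":0,"ry":0,"rz":0,"gripper":1},{"dx":0,"dy":0,"dz":0,"rx":0,"ry":0,"rz":0,"gripper":1}]}}

```text
t: 1.2
eef_pos: [493.7, -311.7, 225.4]
tcp_rot: [-1.571, 0.0, -0.209]
ft_force: [0.8, 0.6, -1.3]
opening: 1.001
```

```bash
python3 - <<'E'
from h import *
s=env.state();print(s['t'],s['eef_pos'],s['tcp_rot'],s['ft_force'],s['joints'],abs(s['qvel']).max())
a=cv2.cvtColor(env.read_camera("wrist"),cv2.COLOR_RGB2BGR);cv2.imwrite("pics/w2.png",a)
np.save("w2.npy",np.r_[s['eef_pos'],s['tcp_rot']])
cv2.imwrite("pics/w2b.png",cv2.resize(a,(800,600),interpolation=cv2.INTER_CUBIC))
E
```

```text
1.2 [ 493.70872407 -311.7280857   225.44310011] [-1.57077485e+00  2.98385563e-04 -2.09165902e-01] [ 0.75375174  0.56057892 -1.34611766] [-6.76242643e-01  4.32687891e-01  1.66256541e+00 -1.33040954e-04
  1.04661545e+00 -4.67010134e-01] 0.04363029140672133
```

View pics/w2b.png

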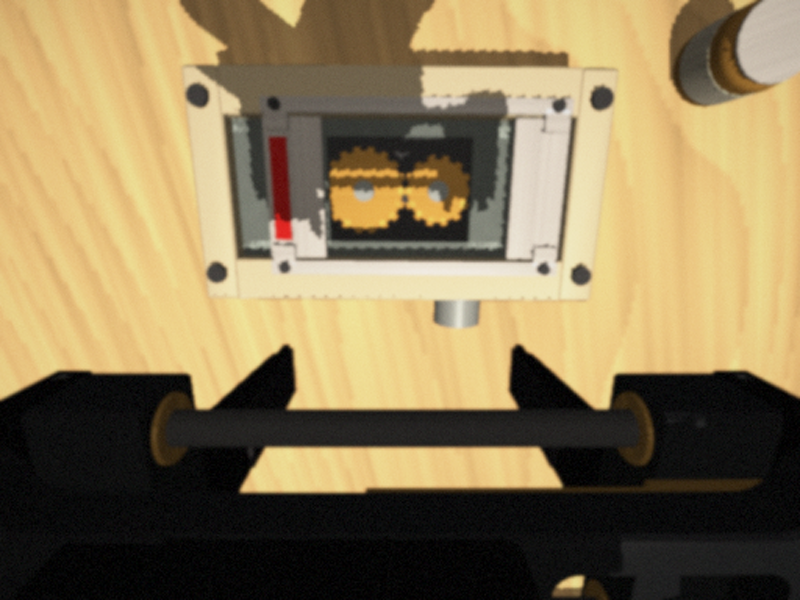

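```bash
python3 - <<'E'
from h import *
a=cv2.imread("pics/w2.png")
crop(a,110,35,260,200,3.6,"pics/w2l.png");crop(a,260,35,410,200,3.6,"pics/w2r.png")
E
```

```text
(no output)
```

View pics/w2l.png

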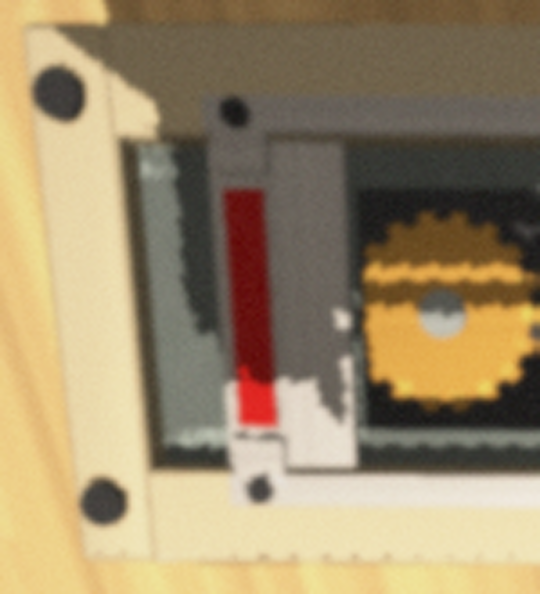

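View pics/w2r.png

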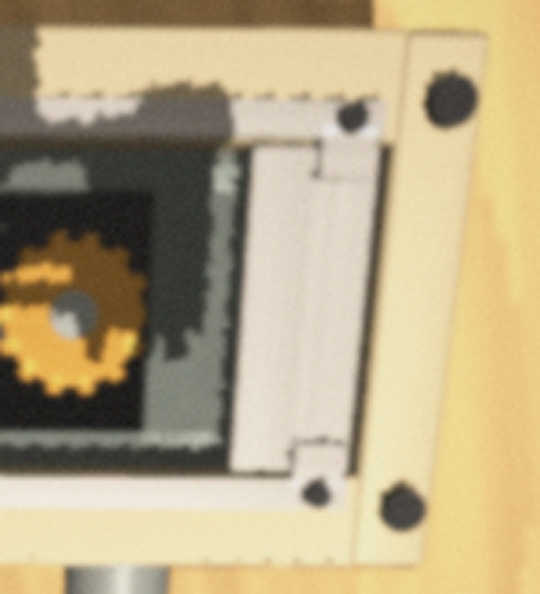

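```bash
python3 - <<'E'
from h import *
w=np.load("w2.npy");c=info("wrist",{"eef_pos":w[:3],"tcp_rot":w[3:]})
def cv(pts,x0): return (np.array(pts,float)+.5)/3.6-.5+[x0,35]
L=back(c,cv([(27,25),(85,557)],110),80)[:,:2];R=back(c,cv([(422,565),(488,35)],260),80)[:,:2]
A=np.array([R[1],R[0],L[1],L[0]]);print(A.round(1),A.mean(0).round(1),[np.linalg.norm(A[i]-A[(i+1)%4]).round(1) for i in range(4)])
ax=A[0]+A[1]-A[2]-A[3];th=np.arctan2(ax[1],ax[0]);print(th)
m=A.mean(0);R2=np.array([[np.cos(th),np.sin(th)],[-np.sin(th),np.cos(th)]])
F=np.r_[back(c,cv([(347,140),(356,467),(235,112),(260,489),(125,140),(155,468)],110),80),back(c,cv([(250,145),(230,470),(353,115),(317,492),(390,145),(355,475)],260),80)][:,:2]
print(((F-m)@R2.T).round(1))
E
```

```text
[[ 666.1 -188.8]
 [ 632.8 -341.9]
 [ 351.3 -279.5]
 [ 385.9 -126.7]] [ 509.  -234.2] [np.float64(156.7), np.float64(288.4), np.float64(156.6), np.float64(287.0)]
-0.2180895393891265
[[ -52.9   48.5]
 [ -53.9  -47.9]
 [ -85.4   55.8]
 [ -85.1  -55.3]
 [-118.3   48. ]
 [-118.4  -48.8]
 [  77.3   48.3]
 [  78.5  -47.6]
 [ 106.8   56.8]
 [ 107.1  -54.5]
 [ 118.6   48.8]
 [ 118.8  -48.9]]
```

{"api": "jog_arm", "payload": {"series": [{"dx":0.0036,"dy":0.045,"dz":0,"rx":0,"ry":0,"rz":0.9,"gripper":1},{"dx":0.0036,"dy":0.045,"dz":0,"rx":0,"ry":0,"rz":0.9,"gripper":1},{"dx":0.0036,"dy":0.045,"dz":0,"rx":0,"ry":0,"rz":0.9,"gripper":1},{"dx":0.0036,"dy":0.045,"dz":0,"rx":0,"ry":0,"rz":0.9,"gripper":1},{"dx":0.0036,"dy":0.045,"dz":0,"rx":0,"ry":0,"rz":0.9,"gripper":1},{"dx":0.0036,"dy":0.045,"dz":-0.01,"rx":0,"ry":0,"rz":0.9,"gripper":1},{"dx":0.0036,"dy":0.045,"dz":-0.01,"rx":0,"ry":0,"rz":0.9,"gripper":0.6},{"dx":0.0036,"dy":0.045,"dz":-0.01,"rx":0,"ry":0,"rz":0.9,"gripper":0.6},{"dx":0.0036,"dy":0.045,"dz":-0.01,"rx":0,"ry":0,"rz":0.9,"gripper":0.6},{"dx":0.0036,"dy":0.045,"dz":-0.01,"rx":0,"ry":0,"rz":0.9,"gripper":0.6},{"dx":0,"dy":0,"dz":0,"rx":0,"ry":0,"rz":0,"gripper":0.6},{"dx":0,"dy":0,"dz":0,"rx":0,"ry":0,"rz":0,"gripper":0.6}]}}

```text
t: 2.45
eef_pos: [529.2, 136.9, 175.4]
tcp_rot: [-1.571, 0.001, -0.054]
ft_force: [0.8, -0.3, -0.0]
opening: 0.609
```

```bash
python3 - <<'E'
from h import *
s=env.state();print(s['t'],s['eef_pos'],s['tcp_rot'],s['ft_force'],abs(s['qvel']).max())
a=cv2.cvtColor(env.read_camera("wrist"),cv2.COLOR_RGB2BGR);cv2.imwrite("pics/w3.png",a)
np.save("w3.npy",np.r_[s['eef_pos'],s['tcp_rot']])
cv2.imwrite("pics/w3b.png",cv2.resize(a,(800,600),interpolation=cv2.INTER_CUBIC))
E
```

```text
2.45 [529.21785031 136.89622162 175.36872644] [-1.57114866e+00  5.73553407e-04 -5.40844841e-02] [ 0.83124494 -0.31660966 -0.03186725] 0.03107787446768023
```

View pics/w3b.png

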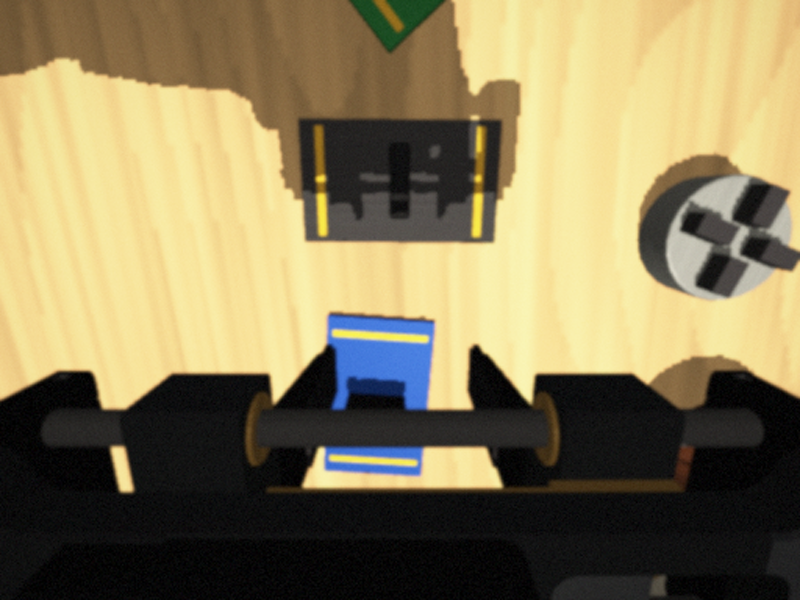

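```bash
python3 - <<'E'
from h import *
a=cv2.imread("pics/w3.png");crop(a,180,65,330,165,5,"pics/w3c.png")
E
```

```text
(no output)
```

View pics/w3c.png

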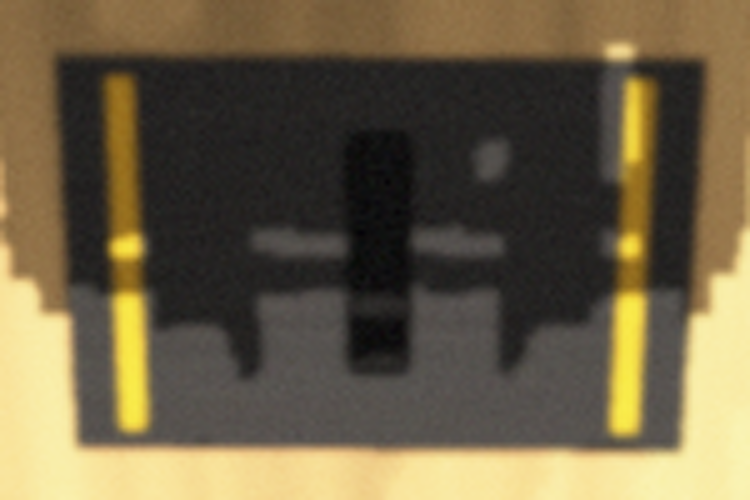

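```bash
python3 - <<'E'
from h import *
w=np.load("w3.npy");c=info("wrist",{"eef_pos":w[:3],"tcp_rot":w[3:]})
cv=lambda p:(np.array(p,float)+.5)/5-.5+[180,65]
A=back(c,cv([(57,57),(705,60),(683,445),(79,443)]),6)[:,:2]
print(A.round(1),A.mean(0).round(1),[np.linalg.norm(A[i]-A[(i+1)%4]).round(1) for i in range(4)])
ax=A[1]+A[2]-A[0]-A[3];th=np.arctan2(ax[1],ax[0]);print(th)
print(back(c,cv([(347,130),(411,130)]),40),back(c,cv([(352,372),(409,372)]),6))
m=A.mean(0)
for ang in(-.056,th):
  for y in(25,-25):
    X=[[m[0]+x*np.cos(ang)-y*np.sin(ang),m[1]+x*np.sin(ang)+y*np.cos(ang),z] for x in(-7,7) for z in (6,40)]
    print(y,((proj(c,X)-[180,65]+.5)*5-.5).round(0).tolist())
E
```

```text
[[461.2 270.1]
 [609.2 261.5]
 [604.5 174.2]
 [456.3 182.7]] [532.8 222.1] [np.float64(148.2), np.float64(87.4), np.float64(148.4), np.float64(87.6)]
-0.05762238136250516
[[527.25110895 246.81321275  40.        ]
 [540.51610436 246.0977322   40.        ]] [[524.31798099 196.05023391   6.        ]
 [538.10421029 195.30770781   6.        ]]
25 [[351.0, 145.0], [347.0, 127.0], [411.0, 146.0], [414.0, 127.0]]
-25 [[352.0, 366.0], [348.0, 373.0], [410.0, 366.0], [412.0, 373.0]]
25 [[351.0, 145.0], [347.0, 127.0], [411.0, 146.0], [414.0, 127.0]]
-25 [[352.0, 366.0], [348.0, 373.0], [410.0, 366.0], [412.0, 373.0]]
```

{"api": "jog_arm", "payload": {"series": [{"dx":0.0012,"dy":0.0282,"dz":-0.01,"rx":0,"ry":0,"rz":-0.15,"gripper":0.6},{"dx":0.0012,"dy":0.0282,"dz":-0.02,"rx":0,"ry":0,"rz":0,"gripper":0.6},{"dx":0.0012,"dy":0.0282,"dz":-0.03,"rx":0,"ry":0,"rz":0,"gripper":0.6},{"dx":0,"dy":0,"dz":-0.03,"rx":0,"ry":0,"rz":0,"gripper":0.6},{"dx":0,"dy":0,"dz":-0.03,"rx":0,"ry":0,"rz":0,"gripper":0.6},{"dx":0,"dy":0,"dz":0,"rx":0,"ry":0,"rz":0,"gripper":0.6},{"dx":0,"dy":0,"dz":0,"rx":0,"ry":0,"rz":0,"gripper":0.6}]}}

```text
t: 3.2
eef_pos: [533.5, 220.6, 56.4]
tcp_rot: [-1.571, 0.0, -0.059]
ft_force: [0.0, 0.5, 1.1]
opening: 0.601
```

{"api": "jog_arm", "payload": {"series": [{"dx":-0.0007,"dy":0.001,"dz":-0.015,"rx":0,"ry":0,"rz":0.1,"gripper":0.6},{"dx":0,"dy":0,"dz":-0.012,"rx":0,"ry":0,"rz":0,"gripper":0.6},{"dx":0,"dy":0,"dz":-0.008,"rx":0,"ry":0,"rz":0,"gripper":0.6},{"dx":0,"dy":0,"dz":0,"rx":0,"ry":0,"rz":0,"gripper":0.6},{"dx":0,"dy":0,"dz":0,"rx":0,"ry":0,"rz":0,"gripper":0.6}]}}

```text
t: 3.7
eef_pos: [532.4, 223.0, 21.1]
tcp_rot: [-1.571, -0.0, -0.055]
ft_force: [1.0, 0.3, 0.3]
opening: 0.599
```

{"api": "jog_arm", "payload": {"series": [{"dx":0,"dy":0,"dz":0,"rx":0,"ry":0,"rz":0,"gripper":0},{"dx":0,"dy":0,"dz":0,"rx":0,"ry":0,"rz":0,"gripper":0},{"dx":0,"dy":0,"dz":0,"rx":0,"ry":0,"rz":0,"gripper":0},{"dx":0,"dy":0,"dz":0,"rx":0,"ry":0,"rz":0,"gripper":0},{"dx":0,"dy":0,"dz":0,"rx":0,"ry":0,"rz":0,"gripper":0},{"dx":0,"dy":0,"dz":0,"rx":0,"ry":0,"rz":0,"gripper":0}]}}

```text
t: 4.3
eef_pos: [532.1, 223.1, 20.7]
tcp_rot: [-1.571, -0.0, -0.054]
ft_force: [0.5, 0.6, 1.1]
opening: 0.155
```

{"api": "jog_arm", "payload": {"series": [{"dx":0,"dy":0,"dz":0.01,"rx":0,"ry":0,"rz":0,"gripper":0},{"dx":0,"dy":0,"dz":0.025,"rx":0,"ry":0,"rz":0,"gripper":0},{"dx":0,"dy":0,"dz":0.03,"rx":0,"ry":0,"rz":0,"gripper":0},{"dx":0,"dy":0,"dz":0.03,"rx":0,"ry":0,"rz":0,"gripper":0},{"dx":0,"dy":0,"dz":0.03,"rx":0,"ry":0,"rz":0,"gripper":0},{"dx":0,"dy":0,"dz":0.02,"rx":0,"ry":0,"rz":0,"gripper":0},{"dx":0,"dy":0,"dz":0.01,"rx":0,"ry":0,"rz":0,"gripper":0},{"dx":0,"dy":0,"dz":0,"rx":0,"ry":0,"rz":0,"gripper":0},{"dx":0,"dy":0,"dz":0,"rx":0,"ry":0,"rz":0,"gripper":0}]}}

```text
t: 5.2
eef_pos: [531.7, 222.9, 174.8]
tcp_rot: [-1.571, 0.001, -0.054]
ft_force: [0.9, 0.2, -3.9]
opening: 0.145
```

```bash
python3 - <<'E'
from h import *
for _ in range(2):
  s=env.state();print(s['t'],s['eef_pos'],s['tcp_rot'],s['ft_force'],s['opening'],abs(s['qvel']).max())
a=cv2.cvtColor(env.read_camera("wrist"),cv2.COLOR_RGB2BGR);cv2.imwrite("pics/w4.png",a)
cv2.imwrite("pics/w4b.png",cv2.resize(a,(800,600),interpolation=cv2.INTER_CUBIC))
E
```

```text
5.2 [531.65284832 222.90547095 174.84015554] [-1.57126044e+00  1.19095307e-03 -5.44484202e-02] [ 0.8938414   0.19835226 -3.88821492] 0.1454944290638441 0.014507159303509383
5.2 [531.65284832 222.90547095 174.84015554] [-1.57126044e+00  1.19095307e-03 -5.44484202e-02] [ 0.8938414   0.19835226 -3.88821492] 0.1454944290638441 0.014507159303509383
```

View pics/w4b.png

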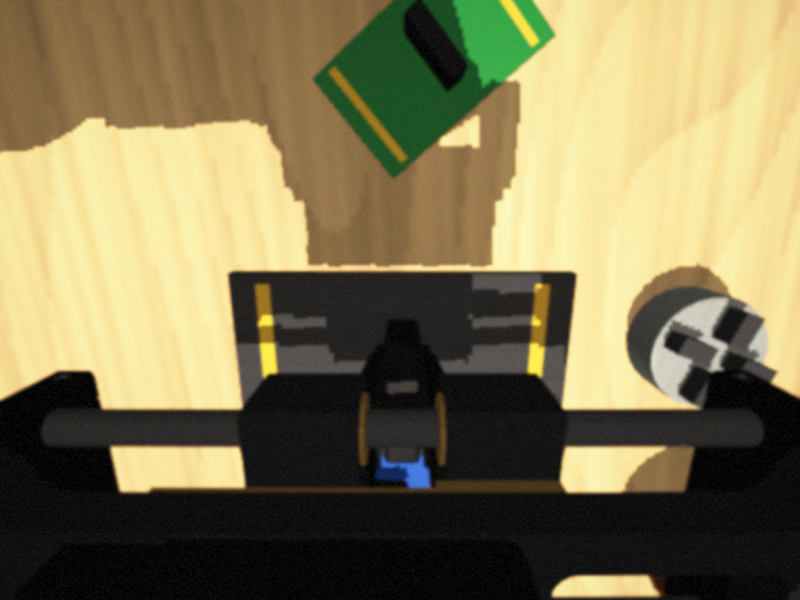

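```bash
python3 - <<'E'
from h import *
i=env.camera_info("wrist");M=np.array(i["mount"]);K=np.array(i["camera_matrix"])
Rc=M[:3,:3];c=(K,i["k1"],Rc.T,-Rc.T@M[:3,3])
for off in(-4,-2,0,2):
  for d in (13,15,17):
    print(off,d,((proj(c,[[-75,d,45+off],[75,d,45+off]])+.5)*800/512-.5).round(1).tolist())
a=cv2.imread("pics/w4.png");crop(a,140,165,380,215,3.3,"pics/w4c.png")
E
```

```text
-4 13 [[223.2, 279.3], [578.1, 279.4]]
-4 15 [[225.2, 278.4], [576.2, 278.5]]
-4 17 [[227.1, 277.5], [574.3, 277.6]]
-2 13 [[222.7, 274.6], [578.6, 274.7]]
-2 15 [[224.6, 273.8], [576.7, 273.8]]
-2 17 [[226.6, 272.9], [574.8, 273.0]]
0 13 [[222.1, 269.9], [579.2, 270.0]]
0 15 [[224.1, 269.1], [577.2, 269.2]]
0 17 [[226.0, 268.3], [575.3, 268.4]]
2 13 [[221.6, 265.2], [579.7, 265.3]]
2 15 [[223.6, 264.4], [577.7, 264.5]]
2 17 [[225.5, 263.7], [575.8, 263.8]]
```

View pics/w4c.png

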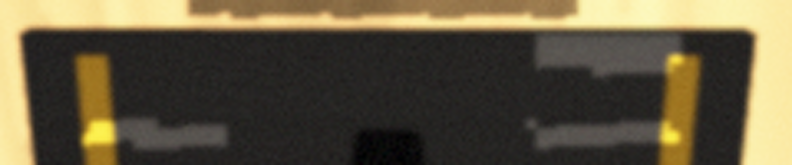

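{"api": "jog_arm", "payload": {"series": [{"dx":0.0007,"dy":-0.02,"dz":0,"rx":0,"ry":0,"rz":-0.8,"gripper":0},{"dx":0.0007,"dy":-0.042,"dz":0,"rx":0,"ry":0,"rz":-0.8,"gripper":0},{"dx":0.0007,"dy":-0.042,"dz":0,"rx":0,"ry":0,"rz":-0.8,"gripper":0},{"dx":0.0007,"dy":-0.042,"dz":0,"rx":0,"ry":0,"rz":-0.8,"gripper":0},{"dx":0.0007,"dy":-0.042,"dz":0,"rx":0,"ry":0,"rz":-0.8,"gripper":0},{"dx":0.0007,"dy":-0.042,"dz":0,"rx":0,"ry":0,"rz":-0.8,"gripper":0},{"dx":0.0007,"dy":-0.042,"dz":0,"rx":0,"ry":0,"rz":-0.8,"gripper":0},{"dx":0.0007,"dy":-0.042,"dz":0,"rx":0,"ry":0,"rz":-0.8,"gripper":0},{"dx":0.0007,"dy":-0.042,"dz":0,"rx":0,"ry":0,"rz":-0.8,"gripper":0},{"dx":0.0007,"dy":-0.042,"dz":0,"rx":0,"ry":0,"rz":-0.8,"gripper":0},{"dx":0,"dy":-0.042,"dz":0,"rx":0,"ry":0,"rz":-0.8,"gripper":0},{"dx":0,"dy":-0.021,"dz":0,"rx":0,"ry":0,"rz":-0.4,"gripper":0}]}}

```text
t: 6.45
eef_pos: [538.5, -241.0, 174.1]
tcp_rot: [-1.571, 0.002, -0.218]
ft_force: [0.8, -0.5, -3.7]
opening: 0.146
```

{"api": "jog_arm", "payload": {"series": [{"dx":0,"dy":0,"dz":0,"rx":-0.69,"ry":-3.17,"rz":0,"gripper":0},{"dx":0,"dy":0,"dz":0,"rx":-0.69,"ry":-3.17,"rz":0,"gripper":0},{"dx":0,"dy":0,"dz":0,"rx":-0.69,"ry":-3.17,"rz":0,"gripper":0},{"dx":0,"dy":0,"dz":0,"rx":0,"ry":0,"rz":0,"gripper":0},{"dx":0,"dy":0,"dz":0,"rx":0,"ry":0,"rz":0,"gripper":0},{"dx":0,"dy":0,"dz":0,"rx":0,"ry":0,"rz":0,"gripper":0}]}}

```text
t: 7.05
eef_pos: [539.3, -237.9, 175.2]
tcp_rot: [-1.57, -0.168, -0.215]
ft_force: [-0.4, -0.3, -4.1]
opening: 0.144
```

```bash
cat >> h.py <<'E'
C=np.array([509.,-233.7]);TH=-.214
def st():
    s=env.state();r=Ro.from_euler('xyz',s['tcp_rot']).as_matrix()
    e=s['eef_pos'];c,n=np.cos(TH),np.sin(TH);d=e[:2]-C
    hx,hy=d@[c,n],d@[-n,c]
    x=r[:,0];xh=np.array([x[:2]@[c,n],x[:2]@[-n,c],x[2]]);tilt=np.arctan2(xh[2],xh[0])
    zh=r[:,2]
    # panel left bottom corner, housing coords
    xl=hx+21*np.sin(tilt)-75*np.cos(tilt);zl=e[2]-65-21*np.cos(tilt)-75*np.sin(tilt)
    f=s['ft_force'];fh=[f[:2]@[c,n],f[:2]@[-n,c],f[2]]
    print(f"t{s['t']:.2f} hx{hx:.1f} hy{hy:.1f} z{e[2]:.1f} tilt{tilt:.3f} yawerr{np.arctan2(xh[1],xh[0]):.3f} roll{zh[2]:.3f} xl{xl:.1f} zl{zl:.1f} xr{xl+150*np.cos(tilt):.1f} F",np.round(fh,1),"M",s['moment'].round(2),"op%.3f"%s['opening'])
def pic(n,name,box=None):
    a=cv2.cvtColor(env.read_camera(n),cv2.COLOR_RGB2BGR)
    cv2.imwrite("pics/raw_"+name+".png",a)
    if box: crop(a,*box,"pics/"+name+".png")
    else: cv2.imwrite("pics/"+name+".png",cv2.resize(a,(800,600),interpolation=cv2.INTER_CUBIC))
E
python3 -c "
from h import *
st();pic('wrist','w5');pic('scene','s5',(150,90,310,210,5))"
```

```text
t7.05 hx30.6 hy2.3 z175.2 tilt0.168 yawerr-0.001 roll0.000 xl-39.9 zl77.0 xr108.0 F [-0.3 -0.4 -4.1] M [0.02 0.16 0.03] op0.144
```

View pics/w5.png

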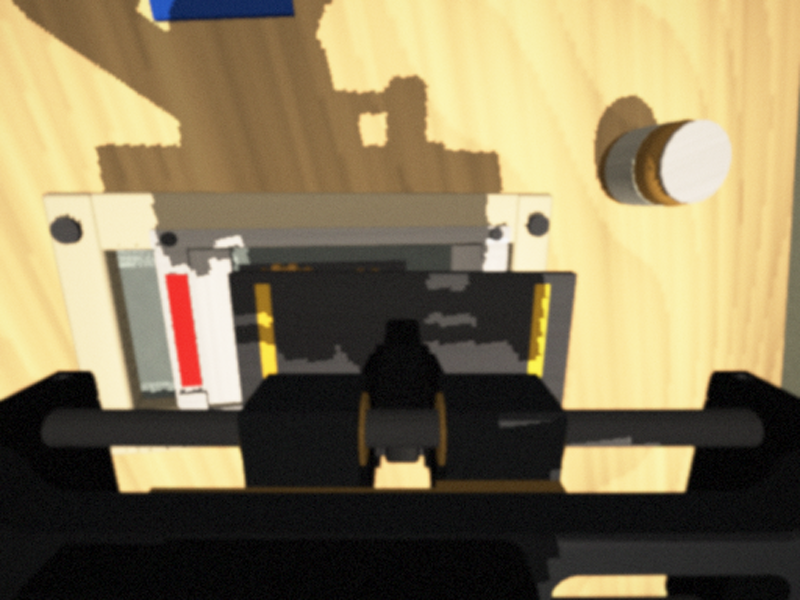

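View pics/s5.png

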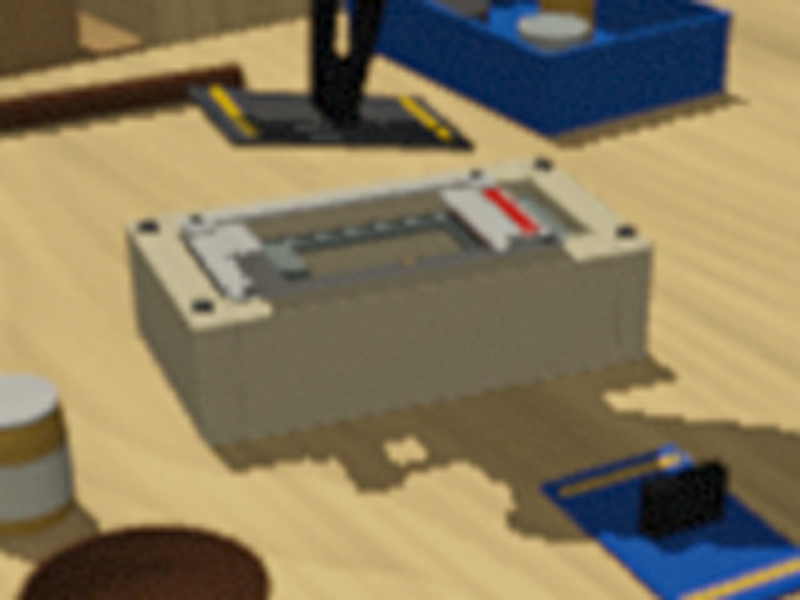

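{"api": "jog_arm", "payload": {"series": [{"dx":-0.0002,"dy":-0.001,"dz":-0.01,"rx":0,"ry":0,"rz":0,"gripper":0},{"dx":0,"dy":0,"dz":-0.015,"rx":0,"ry":0,"rz":0,"gripper":0},{"dx":0,"dy":0,"dz":-0.015,"rx":0,"ry":0,"rz":0,"gripper":0},{"dx":0,"dy":0,"dz":-0.01,"rx":0,"ry":0,"rz":0,"gripper":0},{"dx":0,"dy":0,"dz":-0.005,"rx":0,"ry":0,"rz":0,"gripper":0},{"dx":0,"dy":0,"dz":0,"rx":0,"ry":0,"rz":0,"gripper":0},{"dx":0,"dy":0,"dz":0,"rx":0,"ry":0,"rz":0,"gripper":0}]}}

```text
t: 7.85
eef_pos: [539.2, -239.1, 121.0]
tcp_rot: [-1.571, -0.17, -0.215]
ft_force: [1.6, 0.0, -4.3]
opening: 0.146
```

```bash
python3 -c "
from h import *
st();pic('wrist','w6');pic('scene','s6',(150,90,310,210,5));pic('top','t6',(340,165,460,325,3.6))"
```

```text
t7.85 hx30.6 hy1.1 z121.0 tilt0.170 yawerr-0.001 roll-0.000 xl-39.7 zl22.6 xr108.1 F [ 1.5  0.3 -4.3] M [0.05 0.14 0.  ] op0.146
```

View pics/w6.png

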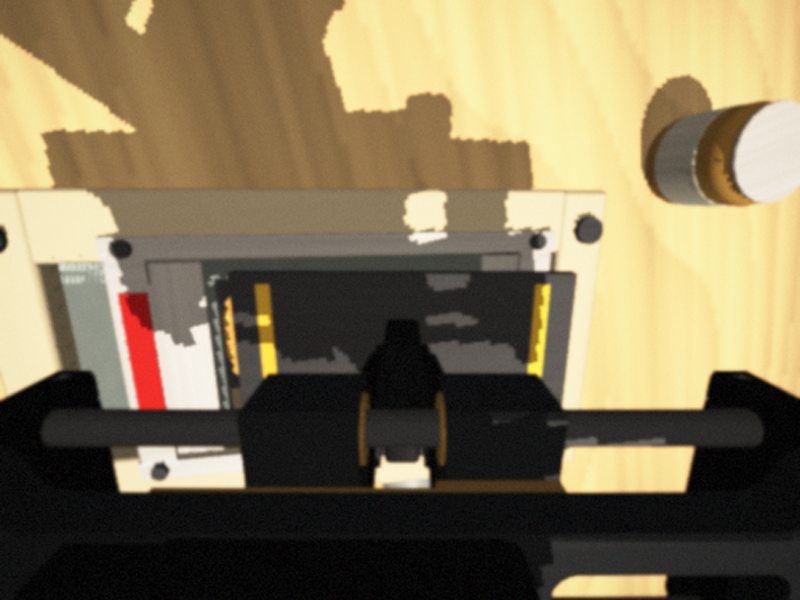

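View pics/s6.png

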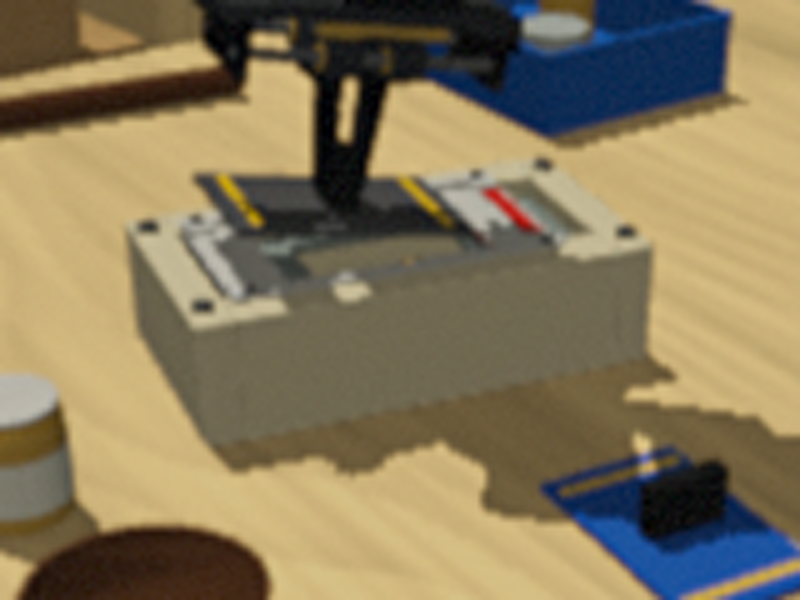

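View pics/t6.png

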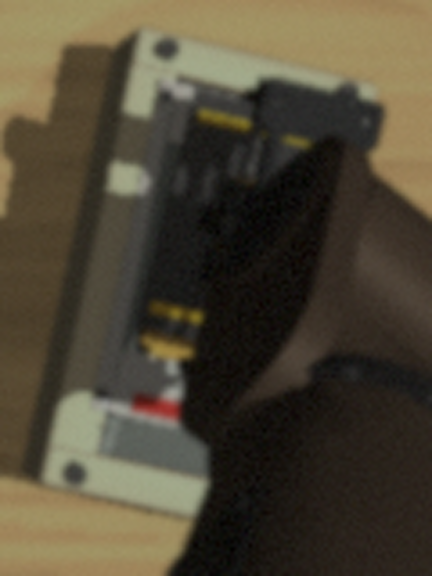

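```bash
python3 - <<'E'
from h import *
a=cv2.imread("pics/raw_w6.png");crop(a,0,110,230,320,3.4,"pics/w6l.png");crop(a,200,110,400,200,4,"pics/w6r.png")
E
```

View pics/w6l.png

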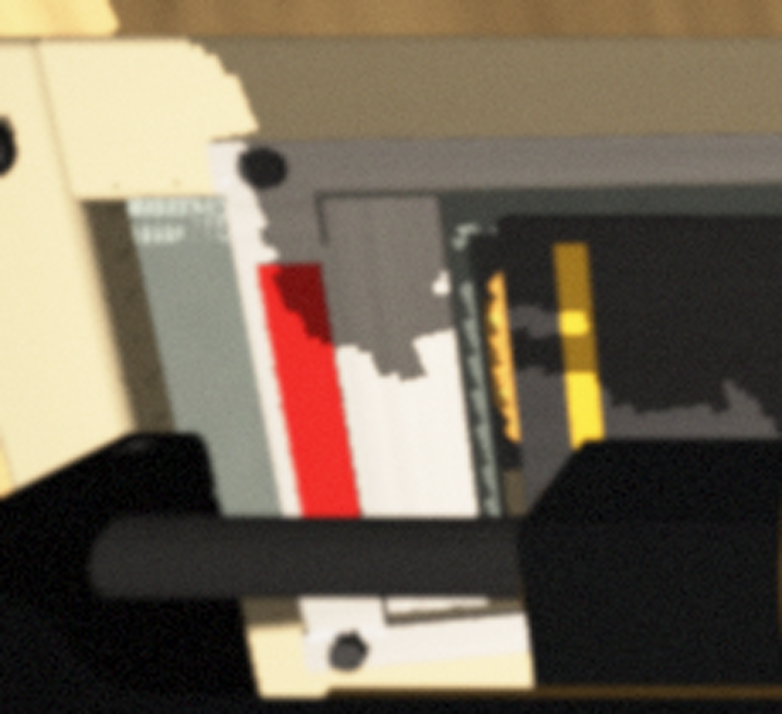

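View pics/w6r.png

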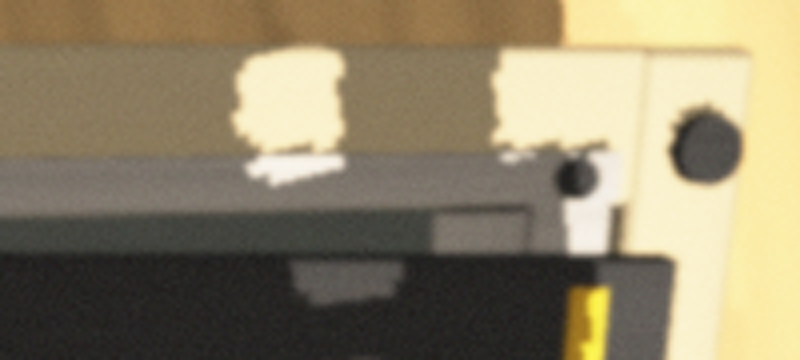

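```bash
python3 - <<'E'
from h import *
s=env.state();c=info("wrist",s)
l=lambda p:(np.array(p,float)+.5)/3.4-.5+[0,110]
r=lambda p:(np.array(p,float)+.5)/4-.5+[200,110]
R2=np.array([[np.cos(TH),np.sin(TH)],[-np.sin(TH),np.cos(TH)]])
f=lambda p,z:((back(c,p,z)[:,:2]-C)@R2.T).round(1)
print("screws",f(np.r_[l([(263,167),(348,650)]),r([(578,176)])],84))
print("strip",f(l([(437,195),(475,515)]),80))
print("top edges",f(np.r_[r([(300,47),(745,50)]),l([(290,692)])],80))
# panel: left top corner (498,215), right crop far corners (668,258)
tz=s['eef_pos'][2];
print("panelL",f(l([(498,215)]),65+22.6+6),"panelR",f(r([(672,258)]),65+22.6+6+25.4))
st()
E
```

```text
screws [[-84.   54.9]
 [-84.4 -54.6]
 [106.4  54.8]]
strip [[-53.8  48. ]
 [-54.6 -25.4]]
top edges [[  51.3   78.9]
 [ 142.1   78.6]
 [-100.2  -67. ]]
panelL [[-39.1  45.7]] panelR [[106.   44.8]]
t8.00 hx30.6 hy1.2 z121.3 tilt0.171 yawerr-0.001 roll-0.000 xl-39.7 zl22.8 xr108.1 F [-0.4  0.5 -3.9] M [0.01 0.11 0.03] op0.146
```

{"api": "jog_arm", "payload": {"series": [{"dx":0,"dy":0,"dz":-0.008,"rx":0,"ry":0,"rz":0,"gripper":0},{"dx":0,"dy":0,"dz":-0.006,"rx":0,"ry":0,"rz":0,"gripper":0},{"dx":0,"dy":0,"dz":-0.003,"rx":0,"ry":0,"rz":0,"gripper":0},{"dx":0,"dy":0,"dz":-0.0015,"rx":0,"ry":0,"rz":0,"gripper":0},{"dx":0,"dy":0,"dz":0,"rx":0,"ry":0,"rz":0,"gripper":0},{"dx":0,"dy":0,"dz":0,"rx":0,"ry":0,"rz":0,"gripper":0},{"dx":0,"dy":0,"dz":0,"rx":0,"ry":0,"rz":0,"gripper":0}]}}

```text
t: 8.7
eef_pos: [539.1, -239.0, 102.4]
tcp_rot: [-1.571, -0.17, -0.215]
ft_force: [-0.5, 0.3, -3.6]
opening: 0.149
```

```bash
python3 -c "
from h import *
st()"
```

```text
t8.70 hx30.5 hy1.2 z102.4 tilt0.170 yawerr-0.001 roll-0.000 xl-39.8 zl4.0 xr108.0 F [-0.5  0.2 -3.6] M [ 0.01  0.12 -0.01] op0.149
```

{"api": "jog_arm", "payload": {"series": [{"dx":0,"dy":0,"dz":-0.001,"rx":0,"ry":0,"rz":0,"gripper":0},{"dx":0,"dy":0,"dz":-0.001,"rx":0,"ry":0,"rz":0,"gripper":0},{"dx":0,"dy":0,"dz":-0.001,"rx":0,"ry":0,"rz":0,"gripper":0},{"dx":0,"dy":0,"dz":0,"rx":0,"ry":0,"rz":0,"gripper":0},{"dx":0,"dy":0,"dz":0,"rx":0,"ry":0,"rz":0,"gripper":0}]}}

```text
t: 9.2
eef_pos: [539.0, -238.9, 99.1]
tcp_rot: [-1.571, -0.17, -0.215]
ft_force: [0.7, 0.9, -3.9]
opening: 0.148
```

```bash
python3 -c "
from h import *
st()"
```

```text
t9.20 hx30.4 hy1.2 z99.1 tilt0.170 yawerr-0.001 roll0.000 xl-40.0 zl0.7 xr107.9 F [ 0.5  1.  -3.9] M [ 0.05  0.11 -0.02] op0.148
```

{"api": "jog_arm", "payload": {"series": [{"dx":0,"dy":0,"dz":-0.001,"rx":0,"ry":0,"rz":0,"gripper":0},{"dx":0,"dy":0,"dz":0,"rx":0,"ry":0,"rz":0,"gripper":0},{"dx":0,"dy":0,"dz":0,"rx":0,"ry":0,"rz":0,"gripper":0}]}}

```text
t: 9.5
eef_pos: [538.9, -238.9, 98.1]
tcp_rot: [-1.571, -0.17, -0.215]
ft_force: [0.7, 0.0, -4.0]
opening: 0.146
```

```bash
python3 -c "
from h import *
st()"
```

```text
t9.50 hx30.4 hy1.2 z98.1 tilt0.170 yawerr-0.001 roll0.000 xl-40.0 zl-0.2 xr107.8 F [ 0.6  0.2 -4. ] M [0.01 0.14 0.05] op0.146
```

Still no contact; feel down further.

{"api": "jog_arm", "payload": {"series": [{"dx":0,"dy":0,"dz":-0.0007,"rx":0,"ry":0,"rz":0,"gripper":0},{"dx":0,"dy":0,"dz":0,"rx":0,"ry":0,"rz":0,"gripper":0},{"dx":0,"dy":0,"dz":0,"rx":0,"ry":0,"rz":0,"gripper":0}]}}

```text
t: 9.8
eef_pos: [539.0, -239.0, 97.7]
tcp_rot: [-1.571, -0.17, -0.215]
ft_force: [-0.9, 0.9, 0.6]
opening: 0.144
```

```bash
python3 -c "
from h import *
st()"
```

```text
t9.80 hx30.5 hy1.2 z97.7 tilt0.170 yawerr-0.001 roll-0.000 xl-39.9 zl-0.7 xr108.0 F [-1.   0.7  0.6] M [ 0.1   0.33 -0.04] op0.144
```

{"api": "jog_arm", "payload": {"series": [{"dx":0,"dy":0,"dz":-0.0007,"rx":0,"ry":0,"rz":0,"gripper":0},{"dx":0,"dy":0,"dz":0,"rx":0,"ry":0,"rz":0,"gripper":0},{"dx":0,"dy":0,"dz":0,"rx":0,"ry":0,"rz":0,"gripper":0}]}}

```text
t: 10.1
eef_pos: [539.2, -239.0, 97.3]
tcp_rot: [-1.571, -0.171, -0.215]
ft_force: [-0.9, 1.1, 6.1]
opening: 0.146
```

```bash
python3 -c "
from h import *
st()"
```

```text
t10.10 hx30.6 hy1.2 z97.3 tilt0.171 yawerr-0.001 roll-0.000 xl-39.7 zl-1.1 xr108.1 F [-1.1  0.9  6.1] M [0.23 0.75 0.  ] op0.146
```

{"api": "jog_arm", "payload": {"series": [{"dx":0,"dy":0,"dz":0.0022,"rx":0,"ry":0,"rz":0,"gripper":0},{"dx":0,"dy":0,"dz":0,"rx":0,"ry":0,"rz":0,"gripper":0},{"dx":-0.0039,"dy":0.00085,"dz":0,"rx":0,"ry":0,"rz":0,"gripper":0},{"dx":-0.0039,"dy":0.00085,"dz":0,"rx":0,"ry":0,"rz":0,"gripper":0},{"dx":-0.0039,"dy":0.00085,"dz":0,"rx":0,"ry":0,"rz":0,"gripper":0},{"dx":0,"dy":0,"dz":0,"rx":0,"ry":0,"rz":0,"gripper":0},{"dx":0,"dy":0,"dz":0,"rx":0,"ry":0,"rz":0,"gripper":0}]}}

```text
t: 10.8
eef_pos: [527.2, -236.5, 99.0]
tcp_rot: [-1.571, -0.17, -0.215]
ft_force: [0.1, 0.4, -3.9]
opening: 0.151
```

```bash
python3 -c "
from h import *
st()"
```

```text
t10.80 hx18.4 hy1.2 z99.0 tilt0.170 yawerr-0.001 roll0.000 xl-52.0 zl0.6 xr95.9 F [ 0.1  0.4 -3.9] M [0.05 0.13 0.05] op0.151
```

{"api": "jog_arm", "payload": {"series": [{"dx":-0.002,"dy":0.00043,"dz":0,"rx":0,"ry":0,"rz":0,"gripper":0},{"dx":-0.002,"dy":0.00043,"dz":0,"rx":0,"ry":0,"rz":0,"gripper":0},{"dx":-0.002,"dy":0.00043,"dz":0,"rx":0,"ry":0,"rz":0,"gripper":0},{"dx":0,"dy":0,"dz":0,"rx":0,"ry":0,"rz":0,"gripper":0},{"dx":0,"dy":0,"dz":0,"rx":0,"ry":0,"rz":0,"gripper":0}]}}

```text
t: 11.3
eef_pos: [521.2, -235.1, 99.0]
tcp_rot: [-1.571, -0.17, -0.215]
ft_force: [-0.4, -0.1, -4.8]
opening: 0.146
```

```bash
python3 -c "
from h import *
st();pic('wrist','w7')"
```

```text
t11.30 hx12.3 hy1.2 z99.0 tilt0.170 yawerr-0.001 roll0.000 xl-58.1 zl0.6 xr89.7 F [-0.3 -0.1 -4.8] M [-0.    0.11 -0.01] op0.146
```

View pics/w7.png

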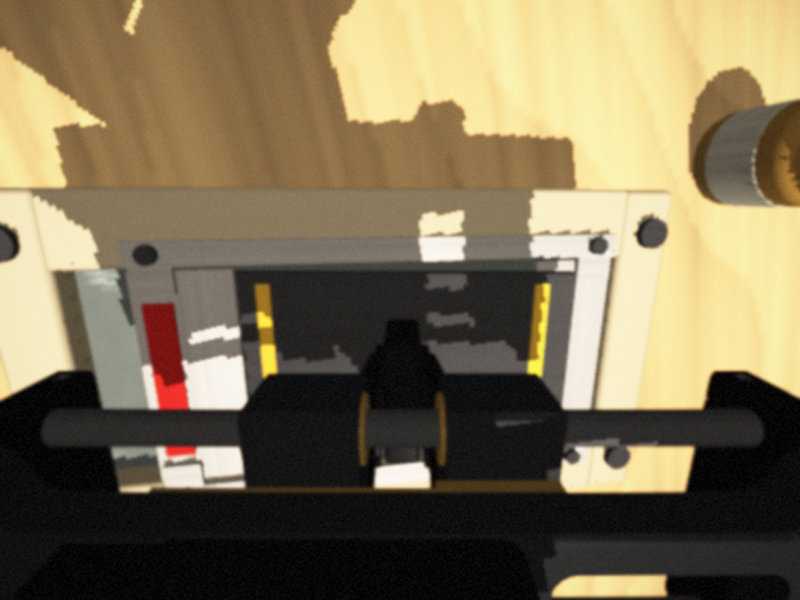

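{"api": "jog_arm", "payload": {"series": [{"dx":-0.001,"dy":0.00021,"dz":0,"rx":0,"ry":0,"rz":0,"gripper":0},{"dx":-0.001,"dy":0.00021,"dz":0,"rx":0,"ry":0,"rz":0,"gripper":0},{"dx":-0.001,"dy":0.00021,"dz":0,"rx":0,"ry":0,"rz":0,"gripper":0},{"dx":0,"dy":0,"dz":0,"rx":0,"ry":0,"rz":0,"gripper":0},{"dx":0,"dy":0,"dz":0,"rx":0,"ry":0,"rz":0,"gripper":0}]}}

```text
t: 11.85
eef_pos: [518.2, -234.5, 99.0]
tcp_rot: [-1.571, -0.17, -0.215]
ft_force: [-0.4, 0.2, -4.2]
opening: 0.145
```

```bash
python3 -c "
from h import *
st()"
```

```text
t11.85 hx9.2 hy1.2 z99.0 tilt0.170 yawerr-0.001 roll0.000 xl-61.2 zl0.6 xr86.7 F [-0.4  0.1 -4.2] M [ 0.03  0.15 -0.05] op0.145
```

{"api": "jog_arm", "payload": {"series": [{"dx":-0.001,"dy":0.00021,"dz":0,"rx":0,"ry":0,"rz":0,"gripper":0},{"dx":-0.001,"dy":0.00021,"dz":0,"rx":0,"ry":0,"rz":0,"gripper":0},{"dx":0,"dy":0,"dz":0,"rx":0,"ry":0,"rz":0,"gripper":0},{"dx":0,"dy":0,"dz":0,"rx":0,"ry":0,"rz":0,"gripper":0}]}}

```text
t: 12.25
eef_pos: [516.6, -234.2, 99.1]
tcp_rot: [-1.571, -0.171, -0.215]
ft_force: [3.5, -0.8, -5.4]
opening: 0.141
```

```bash
python3 -c "
from h import *
st()"
```

```text
t12.25 hx7.5 hy1.1 z99.1 tilt0.171 yawerr-0.001 roll-0.000 xl-62.8 zl0.7 xr85.0 F [ 3.6 -0.1 -5.4] M [-0.03 -0.52  0.01] op0.141
```

{"api": "jog_arm", "payload": {"series": [{"dx":-0.001,"dy":0.00021,"dz":0,"rx":0,"ry":0,"rz":0,"gripper":0},{"dx":0,"dy":0,"dz":0,"rx":0,"ry":0,"rz":0,"gripper":0},{"dx":0,"dy":0,"dz":0,"rx":0,"ry":0,"rz":0,"gripper":0}]}}

```text
t: 12.55
eef_pos: [515.4, -234.0, 99.1]
tcp_rot: [-1.571, -0.17, -0.215]
ft_force: [3.1, -0.8, -4.9]
opening: 0.146
```

```bash
python3 -c "
from h import *
st()"
```

```text
t12.55 hx6.3 hy1.1 z99.1 tilt0.170 yawerr-0.001 roll-0.000 xl-64.0 zl0.6 xr83.8 F [ 3.2 -0.1 -4.9] M [-0.01 -0.7   0.04] op0.146
```

{"api": "jog_arm", "payload": {"series": [{"dx":-0.001,"dy":0.00021,"dz":0,"rx":0,"ry":0,"rz":0,"gripper":0},{"dx":-0.001,"dy":0.00021,"dz":0,"rx":0,"ry":0,"rz":0,"gripper":0},{"dx":-0.001,"dy":0.00021,"dz":0,"rx":0,"ry":0,"rz":0,"gripper":0},{"dx":-0.001,"dy":0.00021,"dz":0,"rx":0,"ry":0,"rz":0,"gripper":0},{"dx":0,"dy":0,"dz":0,"rx":0,"ry":0,"rz":0,"gripper":0},{"dx":0,"dy":0,"dz":0,"rx":0,"ry":0,"rz":0,"gripper":0}]}}

```text
t: 13.15
eef_pos: [511.7, -233.2, 99.2]
tcp_rot: [-1.571, -0.171, -0.215]
ft_force: [6.5, -0.1, -5.3]
opening: 0.15
```

```bash
python3 -c "
from h import *
st()"
```

```text
t13.15 hx2.5 hy1.1 z99.2 tilt0.171 yawerr-0.001 roll-0.000 xl-67.8 zl0.7 xr80.0 F [ 6.4  1.3 -5.3] M [-0.02 -1.28  0.  ] op0.150
```

{"api": "jog_arm", "payload": {"series": [{"dx":-0.001,"dy":0.00021,"dz":0,"rx":0,"ry":0,"rz":0,"gripper":0},{"dx":-0.001,"dy":0.00021,"dz":0,"rx":0,"ry":0,"rz":0,"gripper":0},{"dx":-0.001,"dy":0.00021,"dz":0,"rx":0,"ry":0,"rz":0,"gripper":0},{"dx":0,"dy":0,"dz":0,"rx":0,"ry":0,"rz":0,"gripper":0},{"dx":0,"dy":0,"dz":0,"rx":0,"ry":0,"rz":0,"gripper":0}]}}

```text
t: 13.65
eef_pos: [509.1, -232.7, 99.3]
tcp_rot: [-1.571, -0.172, -0.215]
ft_force: [9.0, -0.3, -6.8]
opening: 0.143
```

```bash
python3 -c "
from h import *
st();pic('wrist','w8')"
```

```text
t13.65 hx-0.1 hy1.0 z99.3 tilt0.172 yawerr-0.001 roll-0.000 xl-70.4 zl0.7 xr77.4 F [ 8.9  1.6 -6.8] M [ 0.09 -1.7   0.  ] op0.143
```

View pics/w8.png

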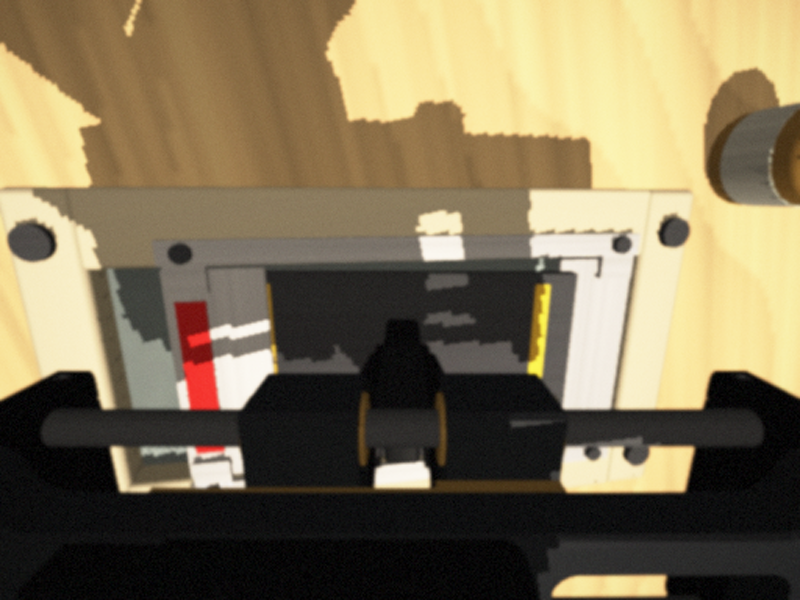

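{"api": "jog_arm", "payload": {"series": [{"dx":-0.001,"dy":0.00021,"dz":-0.0002,"rx":0,"ry":0,"rz":0,"gripper":0},{"dx":-0.001,"dy":0.00021,"dz":-0.0002,"rx":0,"ry":0,"rz":0,"gripper":0},{"dx":-0.0004,"dy":0.0001,"dz":0,"rx":0,"ry":0,"rz":0,"gripper":0},{"dx":0,"dy":0,"dz":0,"rx":0,"ry":0,"rz":0,"gripper":0},{"dx":0,"dy":0,"dz":0,"rx":0,"ry":0,"rz":0,"gripper":0}]}}

```text
t: 14.2
eef_pos: [507.1, -232.3, 99.2]
tcp_rot: [-1.572, -0.173, -0.215]
ft_force: [9.9, 1.3, -3.0]
opening: 0.147
```

```bash
python3 -c "
from h import *
st()"
```

```text
t14.20 hx-2.1 hy1.0 z99.2 tilt0.173 yawerr-0.001 roll-0.001 xl-72.4 zl0.6 xr75.4 F [ 9.4  3.4 -3. ] M [ 0.2  -1.92 -0.02] op0.147
```

{"api": "jog_arm", "payload": {"series": [{"dx":0.0007,"dy":-0.00015,"dz":-0.00153,"rx":0.26,"ry":1.2,"rz":0,"gripper":0},{"dx":0.0007,"dy":-0.00015,"dz":-0.00153,"rx":0.26,"ry":1.2,"rz":0,"gripper":0},{"dx":0.0003,"dy":-6e-05,"dz":-0.00075,"rx":0.12,"ry":0.56,"rz":0,"gripper":0},{"dx":0,"dy":0,"dz":0,"rx":0,"ry":0,"rz":0,"gripper":0},{"dx":0,"dy":0,"dz":0,"rx":0,"ry":0,"rz":0,"gripper":0}]}}

```text
t: 14.7
eef_pos: [508.9, -232.6, 95.4]
tcp_rot: [-1.572, -0.121, -0.215]
ft_force: [9.7, 1.3, -3.1]
opening: 0.145
```

```bash
python3 -c "
from h import *
st();pic('wrist','w9',(140,130,400,200,3));pic('scene','s9',(150,90,310,210,5))"
```

```text
t14.70 hx-0.3 hy1.0 z95.4 tilt0.121 yawerr-0.001 roll-0.001 xl-72.2 zl0.5 xr76.7 F [ 9.2  3.4 -3.1] M [ 0.17 -1.85 -0.08] op0.145
```

View pics/w9.png

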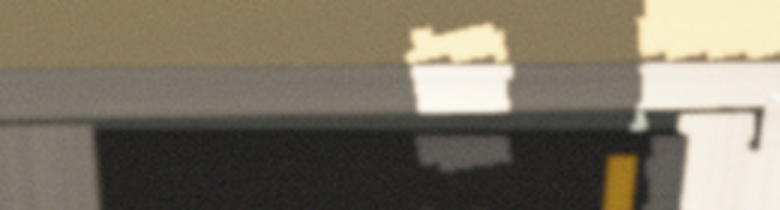

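View pics/s9.png

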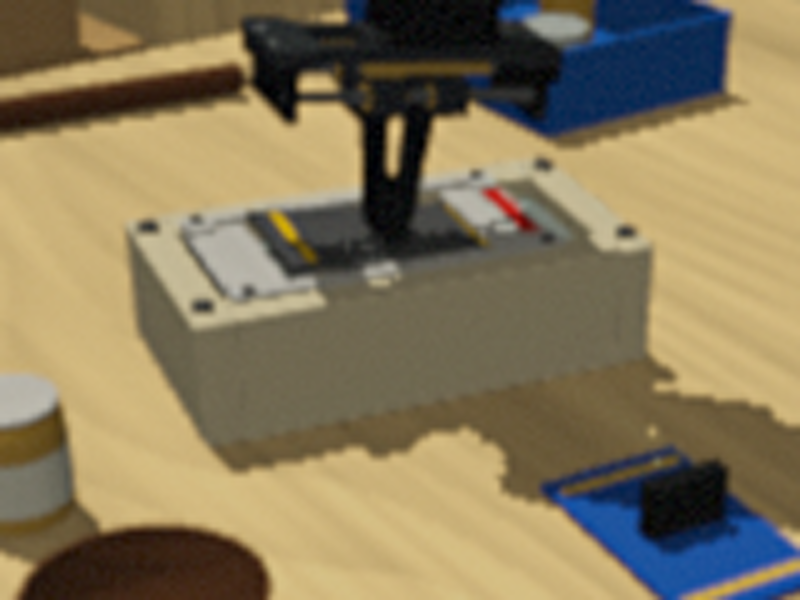

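{"api": "jog_arm", "payload": {"series": [{"dx":0.00026,"dy":-6e-05,"dz":-0.0013,"rx":0.22,"ry":1.0,"rz":0,"gripper":0},{"dx":0.00026,"dy":-6e-05,"dz":-0.0013,"rx":0.22,"ry":1.0,"rz":0,"gripper":0},{"dx":0,"dy":0,"dz":0,"rx":0,"ry":0,"rz":0,"gripper":0},{"dx":0,"dy":0,"dz":0,"rx":0,"ry":0,"rz":0,"gripper":0}]}}

```text
t: 15.2
eef_pos: [509.5, -232.8, 92.8]
tcp_rot: [-1.571, -0.085, -0.215]
ft_force: [10.3, 0.7, -3.0]
opening: 0.142
```

```bash
python3 -c "
from h import *
st()"
```

```text
t15.20 hx0.3 hy1.0 z92.8 tilt0.085 yawerr-0.001 roll-0.001 xl-72.6 zl0.5 xr76.8 F [10.   2.8 -3. ] M [ 0.19 -1.87 -0.04] op0.142
```

{"api": "jog_arm", "payload": {"series": [{"dx":0.0005,"dy":-0.0001,"dz":-0.0014,"rx":0.22,"ry":1.0,"rz":0,"gripper":0},{"dx":0.0005,"dy":-0.0001,"dz":-0.0014,"rx":0.22,"ry":1.0,"rz":0,"gripper":0},{"dx":0,"dy":0,"dz":0,"rx":0,"ry":0,"rz":0,"gripper":0},{"dx":0,"dy":0,"dz":0,"rx":0,"ry":0,"rz":0,"gripper":0}]}}

```text
t: 15.6
eef_pos: [510.6, -233.0, 90.1]
tcp_rot: [-1.571, -0.049, -0.215]
ft_force: [9.6, 0.1, -1.4]
opening: 0.141
```

```bash
python3 -c "
from h import *
st()"
```

```text
t15.60 hx1.4 hy1.0 z90.1 tilt0.049 yawerr-0.001 roll-0.001 xl-72.5 zl0.4 xr77.3 F [ 9.3  2.2 -1.4] M [ 0.19 -1.81 -0.05] op0.141
```

{"api": "jog_arm", "payload": {"series": [{"dx":0.0004,"dy":-8e-05,"dz":-0.0013,"rx":0.2,"ry":0.9,"rz":0,"gripper":0},{"dx":0.0004,"dy":-8e-05,"dz":-0.0013,"rx":0.2,"ry":0.9,"rz":0,"gripper":0},{"dx":0.0003,"dy":-6e-05,"dz":-0.0012,"rx":0.18,"ry":0.85,"rz":0,"gripper":0},{"dx":0,"dy":0,"dz":0,"rx":0,"ry":0,"rz":0,"gripper":0},{"dx":0,"dy":0,"dz":0,"rx":0,"ry":0,"rz":0,"gripper":0}]}}

```text
t: 16.1
eef_pos: [511.7, -233.2, 86.3]
tcp_rot: [-1.571, -0.002, -0.215]
ft_force: [9.8, -0.2, -1.6]
opening: 0.147
```

```bash
python3 -c "
from h import *
st();pic('wrist','w10',(140,130,400,200,3))"
```

```text
t16.10 hx2.5 hy1.0 z86.3 tilt0.002 yawerr-0.001 roll-0.001 xl-72.4 zl0.1 xr77.6 F [ 9.6  1.9 -1.6] M [ 0.09 -1.7  -0.04] op0.147
```

View pics/w10.png

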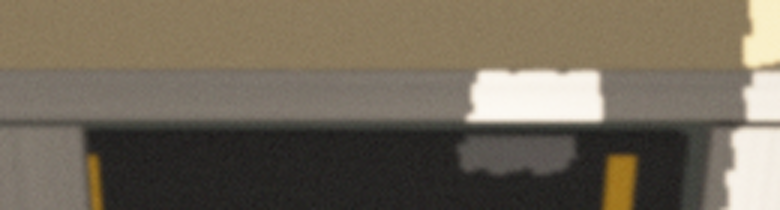

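{"api": "jog_arm", "payload": {"series": [{"dx":0,"dy":0,"dz":-0.0003,"rx":0,"ry":0.1,"rz":0,"gripper":0},{"dx":0.0015,"dy":-0.0003,"dz":0,"rx":0,"ry":0,"rz":0,"gripper":0},{"dx":0.0015,"dy":-0.0003,"dz":0,"rx":0,"ry":0,"rz":0,"gripper":0},{"dx":0.0015,"dy":-0.0003,"dz":0,"rx":0,"ry":0,"rz":0,"gripper":0},{"dx":0.0015,"dy":-0.0003,"dz":0,"rx":0,"ry":0,"rz":0,"gripper":0},{"dx":0.001,"dy":-0.0002,"dz":0,"rx":0,"ry":0,"rz":0,"gripper":0},{"dx":0,"dy":0,"dz":0,"rx":0,"ry":0,"rz":0,"gripper":0},{"dx":0,"dy":0,"dz":0,"rx":0,"ry":0,"rz":0,"gripper":0}]}}

```text
t: 16.95
eef_pos: [517.8, -234.5, 85.8]
tcp_rot: [-1.572, 0.001, -0.215]
ft_force: [5.6, -2.1, 1.1]
opening: 0.148
```

```bash
python3 -c "
from h import *
st();pic('wrist','w11',(140,130,400,200,3))"
```

```text
t16.95 hx8.8 hy1.1 z85.8 tilt-0.001 yawerr-0.001 roll-0.001 xl-66.3 zl-0.1 xr83.7 F [ 5.9 -0.9  1.1] M [-0.17 -1.14 -0.01] op0.148
```

View pics/w11.png

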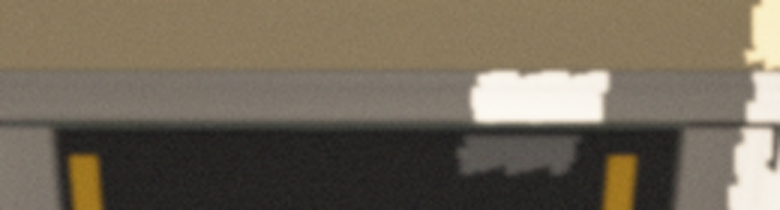

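{"api": "jog_arm", "payload": {"series": [{"dx":0.001,"dy":-0.0002,"dz":0,"rx":0,"ry":0,"rz":0,"gripper":0},{"dx":0.0008,"dy":-0.0002,"dz":0,"rx":0,"ry":0,"rz":0,"gripper":0},{"dx":0,"dy":0,"dz":0,"rx":0,"ry":0,"rz":0,"gripper":0}]}}

```text
t: 17.3
eef_pos: [518.7, -234.7, 85.7]
tcp_rot: [-1.571, 0.004, -0.215]
ft_force: [-0.6, -1.4, 6.3]
opening: 0.149
```

```bash
python3 -c "
from h import *
st()"
```

```text
t17.30 hx9.7 hy1.1 z85.7 tilt-0.004 yawerr-0.001 roll-0.000 xl-65.4 zl-0.0 xr84.6 F [-0.3 -1.4  6.3] M [-0.23 -0.41  0.  ] op0.149
```

{"api": "jog_arm", "payload": {"series": [{"dx":0,"dy":0,"dz":0,"rx":0,"ry":0,"rz":0,"gripper":0.4},{"dx":0,"dy":0,"dz":0,"rx":0,"ry":0,"rz":0,"gripper":0.4},{"dx":0,"dy":0,"dz":0,"rx":0,"ry":0,"rz":0,"gripper":0.4},{"dx":0,"dy":0,"dz":0,"rx":0,"ry":0,"rz":0,"gripper":0.4},{"dx":0,"dy":0,"dz":0,"rx":0,"ry":0,"rz":0,"gripper":0.4}]}}

```text
t: 17.8
eef_pos: [518.8, -234.5, 85.1]
tcp_rot: [-1.571, 0.004, -0.215]
ft_force: [0.5, 0.5, 0.2]
opening: 0.395
```

```bash
python3 -c "
from h import *
st();pic('wrist','w12')"
```

```text
t17.80 hx9.8 hy1.3 z85.1 tilt-0.004 yawerr-0.001 roll-0.000 xl-65.3 zl-0.6 xr84.7 F [0.4 0.6 0.2] M [-0.03 -0.05  0.05] op0.395
```

View pics/w12.png

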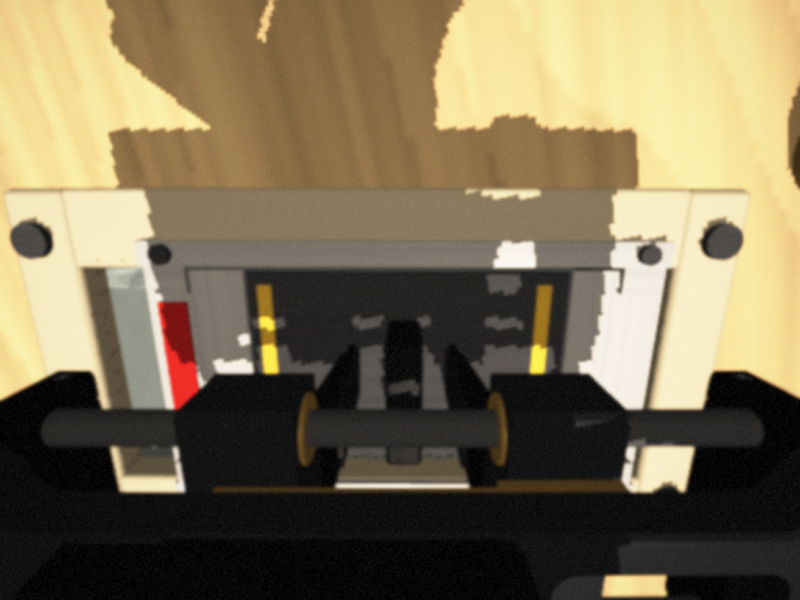

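{"api": "jog_arm", "payload": {"series": [{"dx":0,"dy":0,"dz":0.01,"rx":0,"ry":0,"rz":0,"gripper":0.4},{"dx":0,"dy":0,"dz":0.02,"rx":0,"ry":0,"rz":0,"gripper":0.4},{"dx":0,"dy":0,"dz":0.03,"rx":0,"ry":0,"rz":0,"gripper":0.4},{"dx":0,"dy":0,"dz":0.04,"rx":0,"ry":0,"rz":0,"gripper":0.4},{"dx":0,"dy":-0.02,"dz":0.04,"rx":0,"ry":0,"rz":0,"gripper":0.4},{"dx":-0.01,"dy":-0.04,"dz":0,"rx":0,"ry":0,"rz":0,"gripper":0.4},{"dx":-0.01,"dy":-0.03,"dz":0,"rx":0,"ry":0,"rz":0,"gripper":0.4},{"dx":0,"dy":0,"dz":0,"rx":0,"ry":0,"rz":0,"gripper":0.4},{"dx":0,"dy":0,"dz":0,"rx":0,"ry":0,"rz":0,"gripper":0.4}]}}

```text
t: 18.75
eef_pos: [498.6, -324.8, 225.7]
tcp_rot: [-1.571, 0.003, -0.216]
ft_force: [-0.0, 0.5, 0.5]
opening: 0.402
```

```bash
python3 -c "
from h import *
st();pic('wrist','w13',(90,40,420,220,2.4));pic('scene','s13',(150,90,310,210,5))"
```

```text
t18.75 hx9.2 hy-91.2 z225.7 tilt-0.003 yawerr-0.002 roll-0.000 xl-65.9 zl139.9 xr84.1 F [-0.2  0.5  0.5] M [-0.04 -0.08  0.02] op0.402
```

View pics/w13.png

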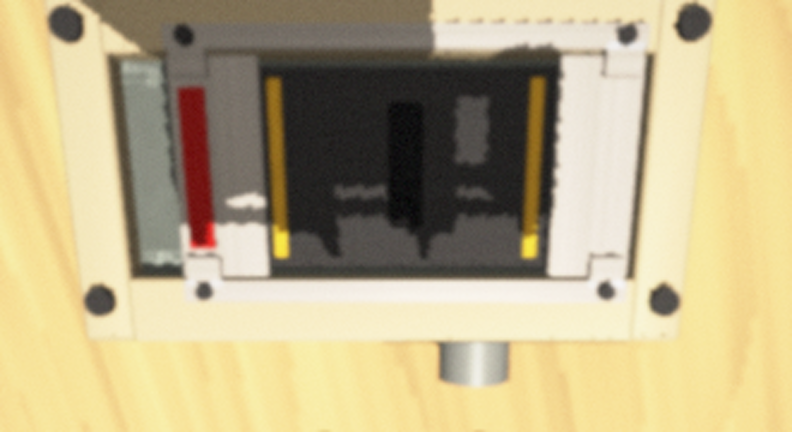

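View pics/s13.png

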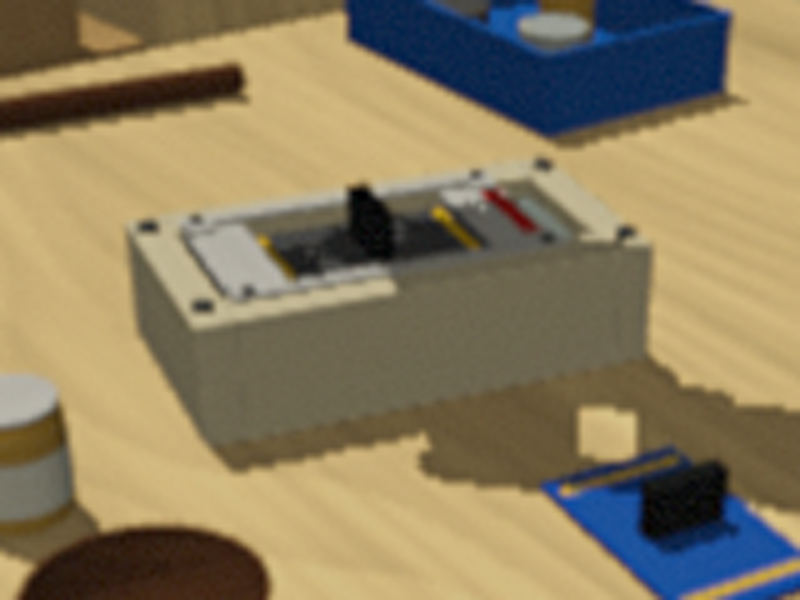

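```bash
python3 - <<'E'
from h import *
s=env.state();c=info("wrist",s)
l=lambda p:(np.array(p,float)+.5)/2.4-.5+[90,40]
R2=np.array([[np.cos(TH),np.sin(TH)],[-np.sin(TH),np.cos(TH)]])
f=lambda p,z:((back(c,l(p),z)[:,:2]-C)@R2.T).round(1).tolist()
print("yellow",f([(274,77),(281,258),(538,77),(529,258)],71),"strip",f([(260,60),(270,275),(562,55),(548,275)],80))
print("handle",f([(389,103),(423,103)],105))
w=np.load("w3.npy");c=info("wrist",{"eef_pos":w[:3],"tcp_rot":w[3:]})
l=lambda p:(np.array(p,float)+.5)/5-.5+[180,65]
print(back(c,l([(57,57),(120,73),(641,78),(705,60)]),6)[:,0])
E
```

```text
yellow [[-48.5, 41.1], [-49.3, -39.8], [71.1, 41.0], [71.1, -39.8]] strip [[-52.6, 46.4], [-53.2, -47.1], [79.4, 48.3], [78.8, -47.1]]
handle [[4.3, 25.2], [18.2, 25.2]]
[461.08980661 475.12984548 594.40341034 609.05435265]
```

```bash
python3 -c "
from h import *
st();print(env.job_done())"
```

```text
t18.85 hx9.4 hy-90.2 z225.5 tilt-0.004 yawerr-0.001 roll-0.000 xl-65.6 zl139.7 xr84.4 F [-0.1  0.4  0.7] M [-0.03 -0.06  0.02] op0.398
the job is handed in; nothing more can be done
None
```

The hatch is closed. The dark panel lies flat on the ledges and is held under both strips. I handed the job in at about 18.9 s.

- **What I did:** I gripped the panel by its rib, tilted it 0.17 rad and found the ledge by touch. I slid its edge under the red-marked strip and pushed the buffer in about 10 mm. I then let the other end down inside the plain strip, eased the panel back to the stop with the spring, let go and backed off.
- **Frame position:** the pictures and the buffer touch agreed that the frame sits about 11 mm towards +x.
- **Forces:** the highest horizontal reading was about 10 N, at full buffer push. The ledge touches added roughly 10 N vertically. All of this is below the 25 N limit. Forces were read only at the end of each move, so brief peaks in between were not seen.
- **Last checks:** the panel centre measures +11.2 mm along the housing, where the stop should put it. Both ends are hidden under the strips, the two yellow lines are level and the gripper is clear. I did not touch the bowl, tin or chuck.
- **Small disagreements:**
  - Camera lengths came out about 1.5% short.
  - The ledge was felt about 0.6 mm lower than computed.
  - The stop was felt about 1 to 2 mm earlier than computed, at about 84.6 mm rather than 86.5 mm. I put this down to a shift in the grip and did not confirm it.

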